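# Put the long brush back in the mug

## Task

Lift the long round brush out of the wooden tool rack and lower it, handle end first, right down to the bottom of the deep steel mug before letting go. It should end up leaning against the mug's rim on the side where the mug has its handle, sloping the way the mug handle points. Leave the mug standing where it is.

Things in the scene. Friction and masses are not known exactly. Their poses are not given: they have to be found in the camera images.
- brush_mid (a point): Centre (half-way up) of the long round brush: 200 mm long, about 45 g, tallest thing in the rack; z axis from foot to bristles. From the foot: round wooden handle, 14 mm diameter, to 145 mm; round steel ferrule, 16 mm diameter, 145 to 180 mm (grip here, from any direction); black bristles 17 mm wide on top. It starts upright, bristles up, foot 15 mm above the table, top at 215 mm.
- brush_top (a point): Centre of the long brush's upper end, the tip of the bristles: 100 mm above brush_mid along the brush.
- rack: Fixed wooden tool rack, a block 64 x 200 x 60 mm (x, y, z), origin at the centre of its underside. Three round holes 19 mm wide, 45 mm deep, in a row along its y axis at -66, 0 and +66 mm; the long brush stands loosely in one of them, a short flat brush and a screwdriver (tops below 142 mm) in the others. Which hole holds which changes.
- mug: Deep steel mug, loose, 0.45 kg, 110 mm high, 72 mm outside diameter, wall 4 mm (opening 64 mm), inner floor 5 mm above the table. Origin at the centre of its underside, z up; x points to the side with the handle, a loop reaching 78 mm from the axis, 26 to 96 mm high. Handle may point any way. The low tin without a handle (80 mm wide, 60 mm high) is not it.
There are look-alikes about, which are no part of the job. What is shaped like the mug but red is not meant.

How it is judged:
By the outcome, as a careful person would: the job done as asked, in the order asked, and still so for the second after the job is handed in, with the robot touching nothing.
It also fails if it takes over 42 s, if anything falls off the work surface, if the arm or the gripper's body presses on something with over 40 N, if the wrist force passes 120 N, or if a joint passes its speed limit or range.

## Robot

A 6-joint arm with a two-finger parallel gripper is mounted at the origin on the work surface. World frame = base frame: x ahead of the robot, y to its left, z up, the work surface at z = 0. Lengths are in mm, angles in rad, forces in N, time in s.
With the tool pointing down it reaches from about 325 to 850 mm from the base axis. Payload 15.5 kg.
Tool frame: the origin (TCP) lies midway between the tips of the shut fingers; the grasp point (between the pads) lies 19 mm behind it; y points along the fingers, x is the direction in which the jaws open and shut, and the axes are right-handed (so a half turn about y gives the same grasp; the last joint's range is limited). The gripper opens to 91 mm and grips with 3 to 60 N. Pads are 32 mm wide; open, the fingers measure 118 mm over their backs; the gripper's body (76 mm by 178 mm) begins 60 mm behind the grasp point.
Start: joints at [-1.294, 0.494, 1.345, -0, 1.302, -0.096], TCP at [227.059, -582.298, 213.915] pointing down, gripper open.
Joint ranges: [-2.91, 2.91], [-0.82, 2.16], [0.22, 2.67], [-1.22, 4.37], [0.12, 2.79], [-3.08, 3.08]. Speed limits (rad/s): [1.89, 1.89, 2.57, 3.01, 3.01, 3.01].

## Interface

Orientations are given as a rotation vector (axis times angle).
In Python, from plant import get_obs, camera, camera_params, hand_in gives the robot as it stands.
- The arm moves only by the tool move_arm, never from a script. Its arguments are lists of equal length, an entry for each row: "turn": the turn, a rotation vector about the tool's x, y, z in units of 8 degrees (1.0 is 8 degrees), a list of three; "xyz": the shift along the tool's x, y, z in m, a list of three; "fingers": the opening, from 0 (shut) to 1 (fully open). A call has 1 to 5 rows; each row is the pose to reach, as a shift and turn from the pose commanded when the call began, along the tool's axes at that moment; what a row does not reach only later rows make up. A row lasts 1/10 s, in which the tool goes at most 50 mm and 8.59 degrees, less where a joint would pass 70% of its speed; a pose out of reach is approached as far as the arm can. A call with a gripper value outside its range is refused whole. The fingers move at their own pace and stop on an object; the grip force is fixed at half the most. Time passes only in rows, so rows that repeat a pose let the fingers close. It gives the time, the measured TCP pose, the force and the opening at its end, in the units of the state.
- get_obs(): the state, without advancing time (a new reading comes with each control period).
- camera(name): name is "scene" or "top" or "wrist"; returns the picture (384x512x3 uint8, red, green, blue); there is no depth.
- camera_params(name): a dict with "intrinsics" (3x3 intrinsics, pixels), "dist" ([k1, k2, p1, p2, k3] as OpenCV has them; the pictures are not rectified), "rvec" (rotation vector, rad) and "tvec" (3), from world to camera coordinates, as OpenCV has them; the wrist camera has in their place "T_tool_cam" (4x4, takes a point from camera to tool coordinates, whose origin is the TCP and whose axes are the tool frame's). Camera axes: x right, y down, z forward; pixel columns grow to the right and rows downward; lengths in mm; the calibration is good to about 2 mm. A picture is of the moment at which its call begins: read the wrist's pose just before it. camera_params takes no time and is no camera call.
- hand_in(): hands the job in, once; it reports no verdict.
The state is a dict: "t": time; "joints": joint angles; "qd": joint speeds; "effort": joint torques, N m; "ee_pos": TCP position; "ee_rot": TCP orientation; "force": force on the tool from outside, world axes, zero at the start; "moment": the same for the moment, N m; "opening": finger opening in mm.
Only numpy, scipy, OpenCV 4.12 (cv2) and the standard library are available. Lean on these libraries where they do the work, as an engineer would, in place of code of your own. Each camera call takes 0.05 s, during which the arm holds its last target.

## Working session

There is one attempt and no reset: what is moved stays moved. The work goes in short steps, Python scripts to look and compute and a tool call to move; the robot and the scene stay as the last step left them, time stands still between calls to the robot, and variables do not carry over. Pictures are saved under pics/ and viewed, and the job is handed in when it is done.

Besides the shell and the picture viewer there is one more tool, called after "Call:" in YAML: its name, and indented under it one key for each argument. move_arm: Moves the arm, as the interface text tells. Its arguments: {"type":"object","properties":{"turn":{"type":"array"},"xyz":{"type":"array"},"fingers":{"type":"array"}},"required":["turn","xyz","fingers"]}

```bash
ls; mkdir -p pics
python3 - <<'E'
from plant import *
import cv2
o=get_obs();print({k:o[k] for k in o})
for n in("scene","top"):
    im=camera(n);cv2.imwrite(f"pics/{n}0.png",im[:,:,::-1])
    print(n,camera_params(n))
print(camera_params("wrist"))
E
```

```text
pics
{'t': 0.0, 'joints': array([-1.29450485e+00,  4.94151567e-01,  1.34613113e+00, -7.63820743e-06,
        1.30248646e+00, -9.54923712e-02]), 'qd': array([ 1.00966366e-04, -1.19884051e-04, -6.22949643e-05,  1.11011167e-03,
        1.54123426e-03, -1.96095900e-03]), 'effort': array([ 3.46137611e-03, -8.78810763e+01, -3.81844354e+01,  7.06579979e-02,
        5.32895979e-02, -2.30242013e-04]), 'ee_pos': array([ 226.9509365 , -581.93600217,  213.35792039]), 'ee_rot': array([-1.36169066,  0.93176498, -0.93026618]), 'force': array([ 0.4796417 , -0.03318439, -0.98650985]), 'moment': array([-0.00180828, -0.01847764,  0.00384317]), 'opening': 91.17840278475538}
scene {'intrinsics': array([[396.15159387,   0.        , 257.44910747],
       [  0.        , 396.15159387, 191.09533686],
       [  0.        ,   0.        ,   1.        ]]), 'dist': array([-0.04673193,  0.        ,  0.        ,  0.        ,  0.        ]), 'rvec': array([ 1.64856199,  2.10054886, -0.71335976]), 'tvec': array([ 170.75895841, -237.17781161, 1264.04928356])}
top {'intrinsics': array([[491.14184787,   0.        , 250.96
[... 215 characters left out ...]
6, -2.10300381,  0.18642715]), 'tvec': array([ -96.38956243,  467.81869136, 1360.15289885])}
{'intrinsics': array([[323.94059522,   0.        , 257.98631935],
       [  0.        , 323.94059522, 191.12161661],
       [  0.        ,   0.        ,   1.        ]]), 'dist': array([-0.07964328,  0.        ,  0.        ,  0.        ,  0.        ]), 'T_tool_cam': array([[ 9.99999401e-01,  5.55229941e-04, -9.43043610e-04,
         7.73025168e-01],
       [ 1.05020751e-03, -2.44601223e-01,  9.69623194e-01,
        -1.70931942e+02],
       [ 3.07694209e-04, -9.69623604e-01, -2.44601659e-01,
         6.92519814e+01],
       [ 0.00000000e+00,  0.00000000e+00,  0.00000000e+00,
         1.00000000e+00]])}
```

View pics/scene0.png

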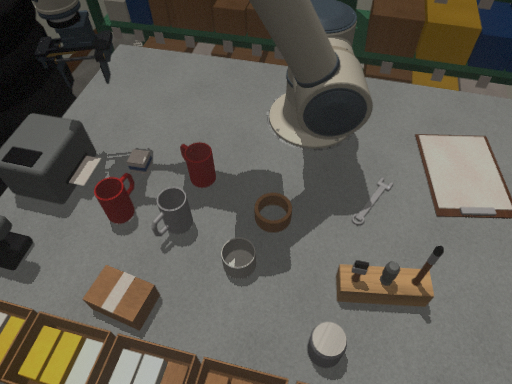

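View pics/top0.png

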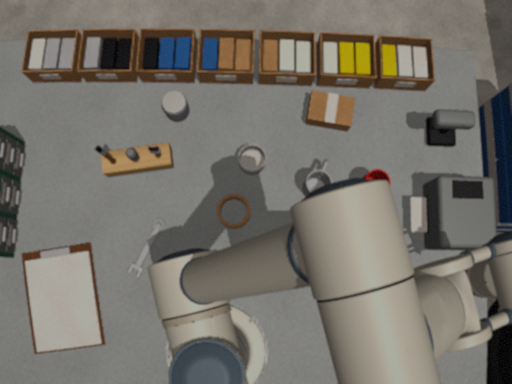

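The scene view shows a grey steel mug at (175,212) with its handle toward (157,228). There are red mugs at (118,200) and (200,165), and a low tin without a handle at (238,257). The rack is at (385,285), and the tallest tool is at (430,265). In the top view these are the grey mug at (317,181), handle at (319,165), and the tall brush at (104,153). The grey mug is the only non-red one with a handle, so I'll confirm it and the brush in enlarged crops.

```bash
cat > h.py <<'E'
import numpy as np,cv2
from plant import *
def ray(n,uv,T=None):
    p=camera_params(n)
    q=cv2.undistortPoints(np.array([[uv]],float),p["intrinsics"],p["dist"])[0,0]
    d=np.array([q[0],q[1],1.])
    if n=="wrist":
        M=T@p["T_tool_cam"];d=M[:3,:3]@d;c=M[:3,3]
    else:
        R=cv2.Rodrigues(p["rvec"])[0];c=-R.T@p["tvec"];d=R.T@d
    return c,d/np.linalg.norm(d)
def plane(n,uv,z,T=None):
    c,d=ray(n,uv,T);return c+d*(z-c[2])/d[2]
def tri(*rs):
    A=0;b=0
    for c,d in rs:
        P=np.eye(3)-np.outer(d,d);A=A+P;b=b+P@c
    x=np.linalg.solve(A,b);return x,[round(float(np.linalg.norm((np.eye(3)-np.outer(d,d))@(x-c))),1) for c,d in rs]
def proj(n,X):
    p=camera_params(n)
    return cv2.projectPoints(np.array(X,float).reshape(-1,1,3),p["rvec"],p["tvec"],p["intrinsics"],p["dist"])[0][:,0]
def Ttool(o):
    T=np.eye(4);T[:3,:3]=cv2.Rodrigues(o["ee_rot"])[0];T[:3,3]=o["ee_pos"];return T
E
python3 - <<'E'
import cv2,numpy as np
s=cv2.imread("pics/scene0.png");t=cv2.imread("pics/top0.png")
def c(im,x,y,w,h,k):return cv2.resize(im[y:y+h,x:x+w],None,fx=k,fy=k,interpolation=cv2.INTER_CUBIC)
a=c(s,135,175,80,60,5);b=c(s,400,235,80,60,5)
d=c(t,285,145,80,60,5);e=c(t,85,130,80,60,5)
cv2.imwrite("pics/crop0.png",np.vstack([np.hstack([a,b]),np.hstack([d,e])]))
E
```

```text
(no output)
```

View pics/crop0.png

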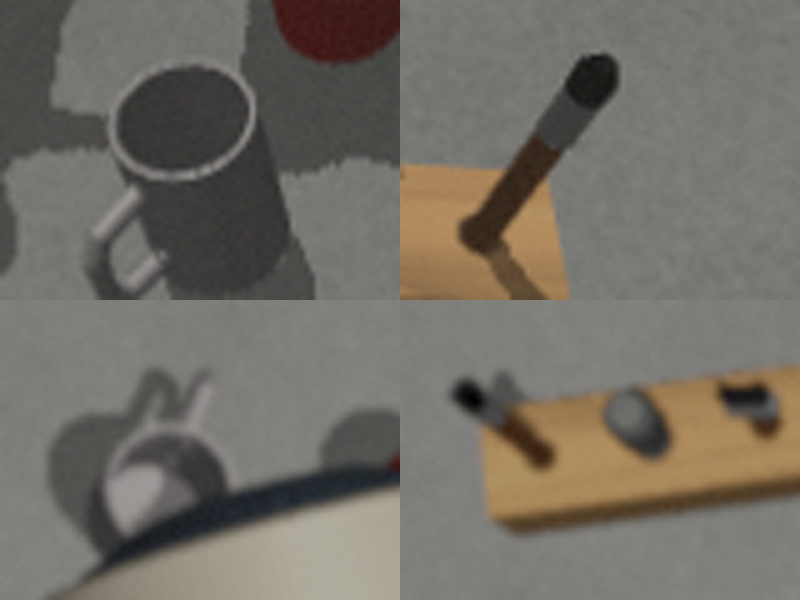

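The crops confirm both: a grey steel mug with a handle, and a round brush with black bristles and a steel ferrule. Next I'll triangulate the brush top, rim and handle, and check the heights.

Run:
```python
from h import *
np.set_printoptions(precision=1,suppress=True)
def f(x0,y0,cx,cy):return (x0+(cx+.5)/5-.5,y0+(cy+.5)/5-.5)
bs=f(400,235,200,72);bt=f(85,130,63,91)
print("brush top tri",*tri(ray("scene",bs),ray("top",bt)), plane("scene",bs,215),plane("top",bt,215))
# hole entry: handle at rack top z=60
print("hole", plane("scene",f(400,235,78,236),60),plane("top",f(85,130,141,155),60))
# rim ellipse extremes in scene, at z=110
pts=[f(135,175,*p) for p in [(111,124),(254,115),(183,67),(183,177),(130,82),(235,160),(135,164),(235,84)]]
W=np.array([plane("scene",p,110)[:2] for p in pts])
A=np.c_[2*W,np.ones(len(W))];x=np.linalg.lstsq(A,(W**2).sum(1),rcond=None)[0]
print("rim scene",x[:2],"r",np.sqrt(x[2]+x[0]**2+x[1]**2),W)
pts=[f(285,145,*p) for p in [(103,195),(165,121),(121,141),(210,139),(230,180)]]
W=np.array([plane("top",p,110)[:2] for p in pts])
A=np.c_[2*W,np.ones(len(W))];x=np.linalg.lstsq(A,(W**2).sum(1),rcond=None)[0]
print("rim top",x[:2],"r",np.sqrt(x[2]+x[0]**2+x[1]**2))
hs=f(135,175,95,247);ht=f(285,145,206,77)
print("handle",plane("scene",hs,85),plane("top",ht,90),tri(ray("scene",hs),ray("top",ht)))
print("rack corners top",[plane("top",p,60) for p in [(101.5,151.5),(103,174),(171,144),(173,165)]])
```

```text
brush top tri [530.  316.  208.7] [0.5, 0.5] [534.1 313.3 215. ] [528.5 314.4 215. ]
hole [530.8 314.5  60. ] [529.8 315.8  60. ]
rim scene [ 475.6 -267.9] r 33.77979327453028 [[ 485.5 -300.4]
 [ 464.5 -235.3]
 [ 445.3 -279.3]
 [ 506.  -255.3]
 [ 459.9 -301.1]
 [ 491.2 -234.9]
 [ 504.4 -280.2]
 [ 449.2 -250.7]]
rim top [ 475.4 -265.6] r 35.182673085323714
handle [ 538.5 -292.3   85. ] [ 541.  -290.3   90. ] (array([ 541. , -290.2,   89.7]), [0.1, 0.1])
rack corners top [array([556. , 351.7,  60. ]), array([489.9, 341.6,  60. ]), array([582.7, 149.2,  60. ]), array([521.2, 139.8,  60. ])]
```

The brush stands at about (530,315). Both views agree within about 5 mm, and the height of 209 mm is close to 215. The mug axis is at about (475.5,-266.8), with a rim radius of 34–35 mm against the real 36. The handle azimuth is about -20°. I'll plan to grasp with the tool tilted 25° outward, so the tool is vertical when the brush leans.

```bash
cat >> h.py <<'E'
from scipy.spatial.transform import Rotation as Ro
def pose(az,alpha,grasp,o):
    """tool points down tilted alpha outward along azimuth az; grasp point given; z sense nearest the present"""
    a=np.radians(az);al=np.radians(alpha);h=np.array([np.cos(a),np.sin(a),0])
    y=np.sin(al)*h-np.cos(al)*np.array([0,0,1.])
    z0=np.cos(al)*h+np.sin(al)*np.array([0,0,1.])
    z=z0*SGN
    R=np.c_[np.cross(y,z),y,z]
    T=np.eye(4);T[:3,:3]=R;T[:3,3]=np.array(grasp)+19*y;return T
SGN=1
def delta(o,T):
    R0=Ro.from_rotvec(o["ee_rot"]);R1=Ro.from_matrix(T[:3,:3])
    dx=R0.inv().apply(T[:3,3]-o["ee_pos"])/1000
    r=np.degrees((R0.inv()*R1).as_rotvec())/8
    return np.round(r,3),np.round(dx,4)
E
python3 - <<'E'
from h import *
np.set_printoptions(precision=3,suppress=True)
o=get_obs();R=Ttool(o)[:3,:3];print(R,o["t"])
# approach 1: above brush
h=np.radians(30.7)
T=pose(30.7,25,[530,315,172],o);
y=T[:3,1];T2=T.copy();T2[:3,3]-=110*y
print(T,T2[:3,3]);print(delta(o,T2))
E
```

```text
[[ 0.363 -0.     0.932]
 [-0.932  0.001  0.363]
 [-0.001 -1.     0.   ]] 0.1
[[  0.511   0.363   0.779 536.904]
 [ -0.86    0.216   0.463 319.1  ]
 [ -0.     -0.906   0.423 154.78 ]
 [  0.      0.      0.      1.   ]] [496.932 295.365 254.474]
(array([ 3.117, -1.158,  0.249]), array([-0.719, -0.04 ,  0.57 ]))
```

Call:
move_arm:
  turn:
    - [0,0,0]
    - [0,0,0]
    - [0,0,0]
    - [0,0,0]
    - [0,0,0]
  xyz:
    - [-0.038,-0.01,0.03]
    - [-0.076,-0.02,0.06]
    - [-0.114,-0.03,0.09]
    - [-0.152,-0.04,0.12]
    - [-0.19,-0.05,0.15]
  fingers: [1,1,1,1,1]

```text
t: 0.6
ee_pos: [297.8, -348.8, 264.0]
ee_rot: [-1.362, 0.932, -0.931]
force: [0.1, -0.3, 1.2]
opening: 91.5
```

Call:
move_arm:
  turn:
    - [0,0,0]
    - [0,0,0]
    - [0,0,0]
    - [0,0,0]
    - [0,0,0]
  xyz:
    - [-0.038,0,0.03]
    - [-0.076,0,0.06]
    - [-0.114,0,0.09]
    - [-0.152,0,0.12]
    - [-0.19,0,0.15]
  fingers: [1,1,1,1,1]

```text
t: 1.1
ee_pos: [368.5, -117.4, 264.0]
ee_rot: [-1.362, 0.931, -0.932]
force: [1.5, -0.6, -1.0]
opening: 91.5
```

Call:
move_arm:
  turn:
    - [0,0,0]
    - [0,0,0]
    - [0,0,0]
    - [0,0,0]
    - [0,0,0]
  xyz:
    - [-0.038,0,0.03]
    - [-0.076,0,0.06]
    - [-0.114,0,0.09]
    - [-0.152,0,0.12]
    - [-0.19,0,0.15]
  fingers: [1,1,1,1,1]

```text
t: 1.6
ee_pos: [439.2, 114.4, 263.9]
ee_rot: [-1.363, 0.931, -0.931]
force: [1.3, -1.3, 0.0]
opening: 91.0
```

The arm is out of the way, so I'll take the top view of the mug here, then work out the next move.

Run:
```python
from h import *
np.set_printoptions(precision=3,suppress=True)
im=camera("top")[:,:,::-1]
cv2.imwrite("pics/top1.png",cv2.resize(im[145:205,280:360],None,fx=8,fy=8,interpolation=cv2.INTER_CUBIC))
o=get_obs()
T=pose(30.7,25,[530,315,172],o);T[:3,3]-=110*T[:3,1]
print(delta(o,T))
```

```text
(array([ 3.101, -1.14 ,  0.239]), array([-0.143,  0.01 ,  0.116]))
```

View pics/top1.png

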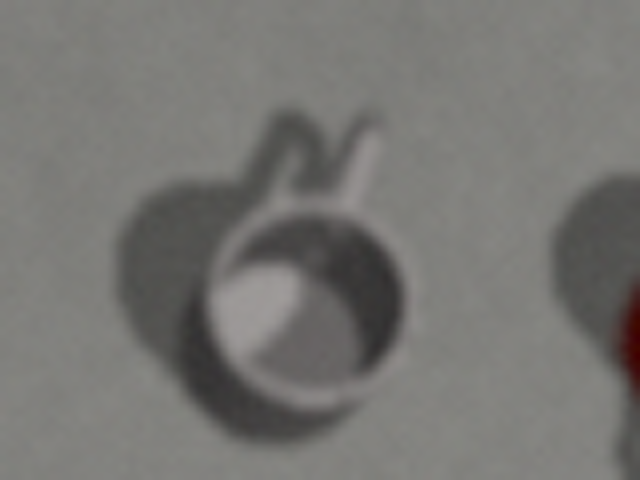

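The top view now shows the whole rim: edges 205–408 by 193–408 in the crop, centre (307,301). The handle runs from (350,205) to its tip at (372,127).

Run:
```python
from h import *
np.set_printoptions(precision=1,suppress=True)
f=lambda x,y:(280+(x+.5)/8-.5,145+(y+.5)/8-.5)
c=plane("top",f(307,301),110);print(c)
for p in [(205,301),(408,301),(307,195),(307,408)]:
    q=plane("top",f(*p),110);print(q,np.linalg.norm(q-c))
a=plane("top",f(372,122),88);b=plane("top",f(350,200),90)
for q in(a,b):
    v=q-c;print(q,np.hypot(*v[:2]),np.degrees(np.arctan2(v[1],v[0])))
print(np.degrees(np.arctan2(*(a-b)[[1,0]])))
```

```text
[ 473.7 -265.5  110. ]
[ 472.7 -230.6  110. ] 34.90470971738875
[ 474.7 -300.2  110. ] 34.703305839405346
[ 510.6 -265.4  110. ] 36.863313772104014
[ 436.9 -265.7  110. ] 36.850916817555984
[ 542.  -291.3   88. ] 73.0228297082118 -20.68216570242199
[ 513.5 -283.2   90. ] 43.58141310584038 -24.000977990997455
-15.79619309648369
```

Call:
move_arm:
  turn:
    - [0.6,-0.22,0.05]
    - [1.2,-0.44,0.1]
    - [1.8,-0.66,0.15]
    - [2.4,-0.9,0.2]
    - [3.1,-1.14,0.24]
  xyz:
    - [-0.029,0.002,0.023]
    - [-0.058,0.004,0.046]
    - [-0.086,0.006,0.069]
    - [-0.114,0.008,0.092]
    - [-0.143,0.01,0.116]
  fingers: [1,1,1,1,1]

```text
t: 2.15
ee_pos: [495.8, 289.0, 254.3]
ee_rot: [-1.026, 0.583, -0.92]
force: [1.3, -0.4, -0.7]
opening: 90.8
```

Run:
```python
from h import *
np.set_printoptions(precision=3,suppress=True)
o=get_obs();im=camera("wrist")[:,:,::-1];cv2.imwrite("pics/w1.png",im)
T=pose(30.7,25,[530,315,172],o)
print(o["ee_pos"],o["ee_rot"],delta(o,T))
np.save("T_w1.npy",Ttool(o))
p=camera_params("wrist");M=np.linalg.inv(Ttool(o)@p["T_tool_cam"])
X=np.array([[530,315,215],[530,315,60.]])
print(cv2.projectPoints(X,cv2.Rodrigues(M[:3,:3])[0],M[:3,3],p["intrinsics"],p["dist"])[0][:,0])
```

```text
[495.803 289.006 254.31 ] [-1.026  0.583 -0.92 ] (array([-0.01 , -0.004,  0.015]), array([-0.005,  0.112,  0.004]))
[[249.998 178.217]
 [253.118 208.337]]
```

View pics/w1.png

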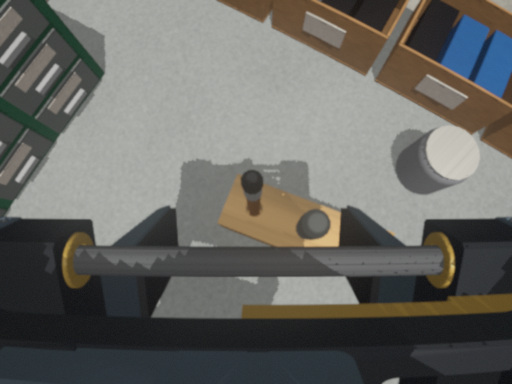

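The wrist view has the brush tip at (252,180), against a predicted (250,178), so the position holds. I'll advance along the tool axis.

Call:
move_arm:
  turn:
    - [0,0,0]
    - [0,0,0]
    - [0,0,0]
    - [0,0,0]
    - [0,0,0]
  xyz:
    - [-0.005,0.025,0.004]
    - [-0.005,0.05,0.004]
    - [-0.005,0.075,0.004]
    - [-0.005,0.1,0.004]
    - [-0.005,0.112,0.004]
  fingers: [1,1,1,1,1]

```text
t: 2.7
ee_pos: [536.3, 317.4, 151.9]
ee_rot: [-1.032, 0.588, -0.92]
force: [0.2, 0.2, 1.1]
opening: 91.0
```

Call:
move_arm:
  turn:
    - [0,0,0]
    - [0,0,0]
    - [0,0,0]
    - [0,0,0]
    - [0,0,0]
  xyz:
    - [0,0,0]
    - [0,0,0]
    - [0,0,0]
    - [0,0,0]
    - [0,0,0]
  fingers: [0,0,0,0,0]

```text
t: 3.2
ee_pos: [536.7, 317.6, 154.8]
ee_rot: [-1.029, 0.586, -0.921]
force: [0.5, -0.0, -0.1]
opening: 54.1
```

Call:
move_arm:
  turn:
    - [0,0,0]
    - [0,0,0]
    - [0,0,0]
    - [0,0,0]
    - [0,0,0]
  xyz:
    - [0,0,0]
    - [0,0,0]
    - [0,0,0]
    - [0,0,0]
    - [0,0,0]
  fingers: [0,0,0,0,0]

```text
t: 3.7
ee_pos: [536.5, 317.6, 153.9]
ee_rot: [-1.03, 0.586, -0.92]
force: [0.6, -0.3, -0.2]
opening: 16.0
```

The opening is 16 mm, which is the ferrule. I'll lift vertically; world up is (0, -0.906, 0.423) in the tool frame.

Call:
move_arm:
  turn:
    - [0,0,0]
    - [0,0,0]
    - [0,0,0]
    - [0,0,0]
    - [0,0,0]
  xyz:
    - [0,0,0]
    - [0,0,0]
    - [0,-0.009,0.0042]
    - [0,-0.027,0.0127]
    - [0,-0.045,0.021]
  fingers: [0,0,0,0,0]

```text
t: 4.2
ee_pos: [536.5, 317.6, 204.6]
ee_rot: [-1.03, 0.587, -0.92]
force: [0.0, 0.3, -0.8]
opening: 15.6
```

Call:
move_arm:
  turn:
    - [0,0,0]
    - [0,0,0]
    - [0,0,0]
    - [0,0,0]
    - [0,0,0]
  xyz:
    - [0,-0.027,0.0127]
    - [0,-0.054,0.0254]
    - [0,-0.081,0.038]
    - [0,-0.1,0.0467]
    - [0,-0.1,0.0467]
  fingers: [0,0,0,0,0]

```text
t: 4.7
ee_pos: [538.0, 318.5, 318.4]
ee_rot: [-1.025, 0.583, -0.922]
force: [0.4, 0.3, -1.3]
opening: 15.8
```

Run:
```python
from h import *
o=get_obs();np.save("T_g.npy",Ttool(o))
s=camera("scene")[:,:,::-1];t=camera("top")[:,:,::-1]
cv2.imwrite("pics/s2.png",s);cv2.imwrite("pics/t2.png",t)
print(o["t"],o["ee_pos"],o["opening"],o["force"])
g=o["ee_pos"]-19*Ttool(o)[:3,1];print(g)
ps=proj("scene",[g+[0,0,43],g-[0,0,157]]);pt=proj("top",[g+[0,0,43],g-[0,0,157]]);print(ps,pt)
def c(im,p,k,w=80,h=60):
    x=int(p[0]-w/2);y=int(max(0,p[1]-h/2));print("crop",x,y);return cv2.resize(im[y:y+h,x:x+w],(w*k,h*k),interpolation=cv2.INTER_CUBIC)
a=c(s,ps.mean(0),5,80,100);b=c(t,pt.mean(0),5,70,100)
cv2.imwrite("pics/c2.png",np.hstack([a,b]))
```

```text
4.7 [538.03046347 318.50628648 318.36783508] 15.815242430533669 [ 0.43965991  0.30618592 -1.2770019 ]
[531.04744205 314.43159963 335.56185552]
[[477.20157583 196.50452933]
 [433.59524736 256.73864084]] [[ 75.92137354 128.88333175]
 [101.37202748 150.24798256]]
crop 415 176
crop 53 89
```

View pics/c2.png

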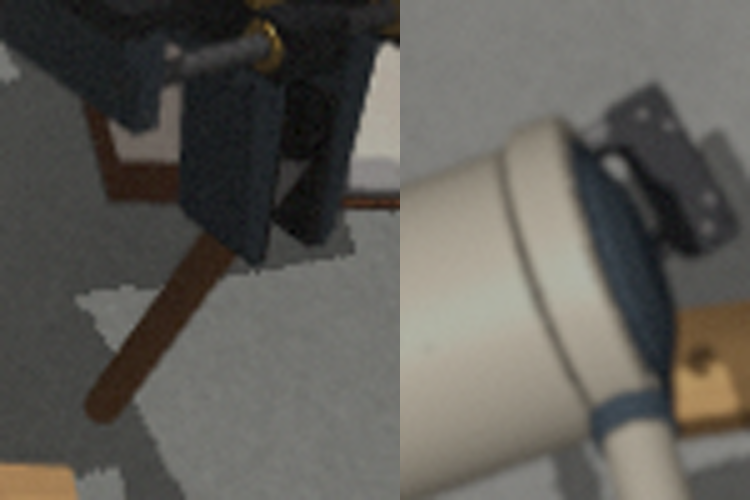

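The foot is visible at (435,258) and the bristle end at (476,200). They were predicted at (434,257) and (477,197), so the brush is held as planned. Next is the transfer pose above the mug: lean 18°, foot 17 mm behind the axis, 40 mm above the rim.

```bash
cat >> h.py <<'E'
MUG=np.array([474.7,-266.3]);AZ=-20.
def ins(phi,s,zf,o,L=157.,t=0.):
    a=np.radians(AZ);h=np.array([np.cos(a),np.sin(a),0]);n=np.array([-np.sin(a),np.cos(a),0])
    p=np.radians(phi);u=np.sin(p)*h+np.cos(p)*np.array([0,0,1.])
    f=np.r_[MUG,zf]+s*h+t*n
    return pose(AZ,25-phi,f+L*u,o)
E
python3 - <<'E'
from h import *
np.set_printoptions(precision=3,suppress=True)
o=get_obs();T=ins(18,-17,150,o);print(T[:3,3],delta(o,T),o["t"])
E
```

```text
[ 506.491 -277.871  280.457] (array([-2.095,  6.102, -1.732]), array([ 0.498, -0.107, -0.313])) 4.8
```

Call:
move_arm:
  turn:
    - [-0.15,0.4,-0.12]
    - [-0.3,0.8,-0.24]
    - [-0.42,1.2,-0.35]
    - [-0.56,1.6,-0.46]
    - [-0.7,2.0,-0.58]
  xyz:
    - [0.033,-0.007,-0.02]
    - [0.066,-0.014,-0.041]
    - [0.1,-0.021,-0.062]
    - [0.133,-0.028,-0.083]
    - [0.166,-0.035,-0.104]
  fingers: [0,0,0,0,0]

```text
t: 5.3
ee_pos: [526.3, 118.1, 301.1]
ee_rot: [-1.026, 0.837, -1.127]
force: [0.8, -0.3, -1.2]
opening: 15.5
```

Run:
```python
from h import *
np.set_printoptions(precision=3,suppress=True)
o=get_obs();T=ins(18,-17,150,o);print(o["ee_pos"],o["force"],o["opening"],T[:3,3],delta(o,T),o["t"])
```

```text
[526.276 118.082 301.134] [ 0.818 -0.348 -1.194] 15.49590375265848 [ 506.491 -277.871  280.457] (array([-1.375,  4.086, -1.14 ]), array([ 0.38 , -0.027, -0.111])) 5.3
```

Call:
move_arm:
  turn:
    - [-0.14,0.4,-0.11]
    - [-0.28,0.8,-0.22]
    - [-0.42,1.2,-0.34]
    - [-0.56,1.6,-0.46]
    - [-0.7,2.05,-0.57]
  xyz:
    - [0.038,-0.003,-0.011]
    - [0.076,-0.006,-0.022]
    - [0.114,-0.009,-0.033]
    - [0.152,-0.012,-0.044]
    - [0.19,-0.015,-0.055]
  fingers: [0,0,0,0,0]

```text
t: 5.8
ee_pos: [517.0, -79.7, 292.3]
ee_rot: [-0.998, 1.096, -1.331]
force: [-0.1, 0.1, -1.0]
opening: 15.7
```

Run:
```python
from h import *
np.set_printoptions(precision=3,suppress=True)
o=get_obs();T=ins(18,-17,150,o);print(o["ee_pos"],o["force"],o["opening"],T[:3,3],delta(o,T),o["t"])
```

```text
[516.958 -79.734 292.262] [-0.054  0.138 -1.002] 15.69446488754285 [ 506.491 -277.871  280.457] (array([-0.675,  2.034, -0.571]), array([ 0.199,  0.006, -0.001])) 5.8
```

Call:
move_arm:
  turn:
    - [-0.14,0.5,-0.14]
    - [-0.3,1.0,-0.28]
    - [-0.5,1.5,-0.42]
    - [-0.68,2.03,-0.57]
    - [-0.68,2.03,-0.57]
  xyz:
    - [0.045,0.001,0]
    - [0.09,0.002,0]
    - [0.14,0.004,0]
    - [0.18,0.005,-0.001]
    - [0.199,0.006,-0.001]
  fingers: [0,0,0,0,0]

```text
t: 6.3
ee_pos: [507.1, -279.6, 279.8]
ee_rot: [-0.948, 1.356, -1.532]
force: [0.3, 0.9, -1.2]
opening: 15.9
```

Call:
move_arm:
  turn:
    - [0,0,0]
    - [0,0,0]
  xyz:
    - [0,0,0]
    - [0,0,0]
  fingers: [0,0]

```text
t: 6.5
ee_pos: [507.2, -276.4, 280.2]
ee_rot: [-0.949, 1.353, -1.528]
force: [-0.6, 0.0, -0.1]
opening: 15.7
```

```bash
cat > look.py <<'E'
from h import *
import sys
np.set_printoptions(precision=3,suppress=True)
k=sys.argv[1]
o=get_obs();s=camera("scene")[:,:,::-1];w=camera("wrist")[:,:,::-1]
cv2.imwrite(f"pics/w{k}.png",w)
x0,y0,W,H=130,130,100,120
cv2.imwrite(f"pics/s{k}.png",cv2.resize(s[y0:y0+H,x0:x0+W],None,fx=5,fy=5,interpolation=cv2.INTER_CUBIC))
T=Ttool(o);print(o["t"],o["ee_pos"],o["opening"],o["force"])
y=T[:3,1];g=o["ee_pos"]-19*y
z=T[:3,2]; c,sn=np.cos(np.radians(25)),np.sin(np.radians(25)); u=-c*y+sn*z
print("u",u,"lean",np.degrees(np.arccos(u[2])),"foot",g-157*u)
for n,P in(("foot",g-157*u),("tip",g+43*u)):
    p=proj("scene",[P])[0];print(n,p,((p-[x0,y0])+.5)*5-.5)
E
python3 look.py 3; cat h.py|tail -1; python3 -c "
from h import *
o=get_obs();print(delta(o,ins(18,-17,150,o)))"
```

```text
6.5 [ 507.159 -276.417  280.241] 15.689626984734883 [-0.584  0.002 -0.147]
u [ 0.29  -0.106  0.951] lean 17.997319215035606 foot [ 459.406 -259.014  149.781]
foot [173.817 183.949] [221.085 271.746]
tip [133.229 143.461] [18.145 69.303]
    return pose(AZ,25-phi,f+L*u,o)
(array([-0.008,  0.026, -0.009]), array([ 0.0024,  0.0004, -0.0003]))
```

View pics/s3.png

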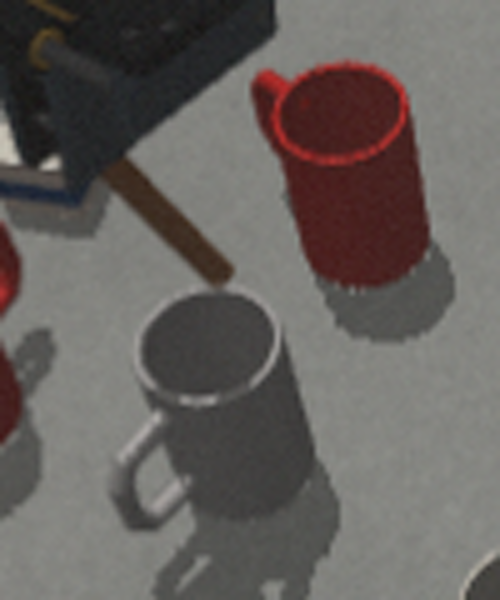

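View pics/w3.png

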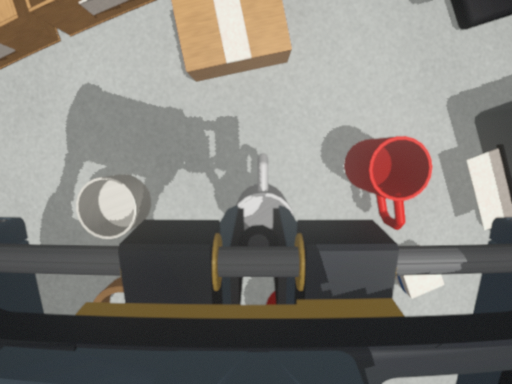

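The foot is at crop (221,276), predicted (221,272). It is over the opening on the far side from the handle, and the mug handle runs straight ahead in the wrist view, at column 263. I'll lower it vertically.

Call:
move_arm:
  turn:
    - [0,0,0]
    - [0,0,0]
    - [0,0,0]
    - [0,0,0]
    - [0,0,0]
  xyz:
    - [0.0024,0.01,-0.0012]
    - [0.0024,0.025,-0.003]
    - [0.0024,0.04,-0.005]
    - [0.0024,0.05,-0.006]
    - [0.0024,0.05,-0.006]
  fingers: [0,0,0,0,0]

```text
t: 7.1
ee_pos: [506.5, -278.2, 229.4]
ee_rot: [-0.95, 1.353, -1.527]
force: [-0.3, -0.4, 0.5]
opening: 16.2
```

```bash
python3 look.py 4;python3 -c "
from h import *
o=get_obs();print(delta(o,ins(18,-17,100,o)),delta(o,ins(18,-17,25,o)))"
```

```text
7.1 [ 506.539 -278.248  229.372] 16.167503636754905 [-0.326 -0.403  0.546]
u [ 0.291 -0.106  0.951] lean 18.023281793499148 foot [ 458.71  -260.881   98.935]
foot [177.082 196.406] [237.411 334.03 ]
tip [139.334 160.967] [ 48.669 156.835]
(array([-0.015,  0.024, -0.006]), array([-0.0008,  0.0005, -0.0012])) (array([-0.015,  0.024, -0.006]), array([-0.0007,  0.0749, -0.0105]))
```

View pics/s4.png

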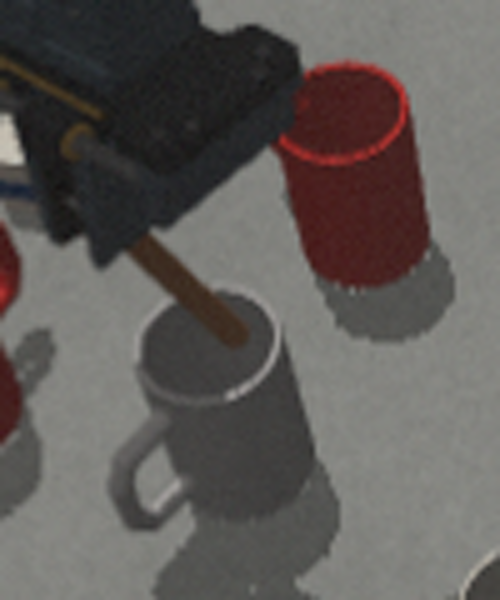

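The foot is now inside the rim at crop (236,338), with the rim edge at about 280. I'll continue down.

Call:
move_arm:
  turn:
    - [0,0,0]
    - [0,0,0]
    - [0,0,0]
    - [0,0,0]
    - [0,0,0]
  xyz:
    - [0,0.02,-0.0028]
    - [0,0.04,-0.0055]
    - [0,0.06,-0.0083]
    - [0,0.075,-0.0105]
    - [0,0.075,-0.0105]
  fingers: [0,0,0,0,0]

```text
t: 7.7
ee_pos: [505.6, -278.3, 154.2]
ee_rot: [-0.949, 1.353, -1.528]
force: [-1.1, 0.3, 0.3]
opening: 15.8
```

```bash
python3 look.py 5;python3 -c "
from h import *
o=get_obs();print(delta(o,ins(18,-17,25,o)),delta(o,ins(22,-20,13,o)),delta(o,ins(23,-22,13,o)))"
```

```text
7.7 [ 505.63  -278.32   154.188] 15.796112609845824 [-1.097  0.255  0.27 ]
u [ 0.29  -0.106  0.951] lean 17.992328458342634 foot [ 457.867 -260.979   23.724]
foot [182.381 213.245] [263.903 418.223]
tip [148.46 183.93] [ 94.299 271.648]
(array([-0.021,  0.022, -0.004]), array([-0.001 ,  0.0006, -0.0005])) (array([-0.521,  0.023, -0.003]), array([-0.001 ,  0.0171,  0.0034])) (array([-0.646,  0.023, -0.003]), array([-0.001 ,  0.0181,  0.0035]))
```

View pics/s5.png

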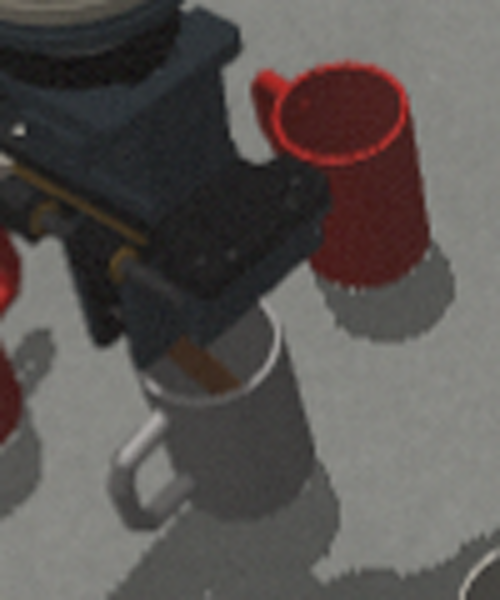

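View pics/w5.png

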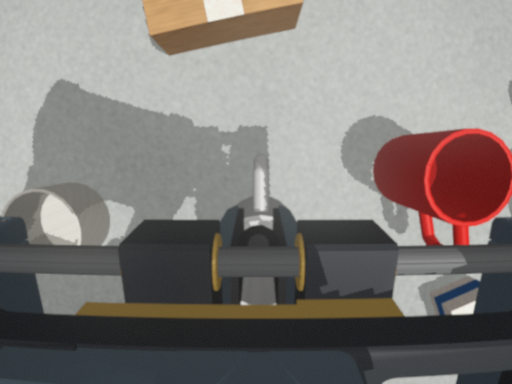

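The descent is free of contact. Now I'll increase the lean to about 23° with the foot further back, still a few mm off the walls.

Call:
move_arm:
  turn:
    - [-0.2,0,0]
    - [-0.4,0,0]
    - [-0.64,0.02,0]
    - [-0.64,0.02,0]
    - [-0.64,0.02,0]
  xyz:
    - [0,0.005,0.001]
    - [0,0.01,0.002]
    - [-0.001,0.014,0.003]
    - [-0.001,0.018,0.0035]
    - [-0.001,0.018,0.0035]
  fingers: [0,0,0,0,0]

```text
t: 8.3
ee_pos: [512.3, -279.9, 138.2]
ee_rot: [-1.001, 1.43, -1.482]
force: [-0.6, -0.4, -0.0]
opening: 15.8
```

```bash
python3 look.py 6;python3 -c "
from h import *
o=get_obs();print(delta(o,ins(23,-22,13,o)),delta(o,ins(23,-22,7.7,o)))"
```

```text
8.3 [ 512.257 -279.857  138.153] 15.804027655777448 [-0.58  -0.361 -0.025]
u [ 0.366 -0.133  0.921] lean 22.915393728490802 foot [ 454.168 -258.697   12.531]
foot [184.419 214.638] [274.096 425.192]
tip [146.825 192.651] [ 86.124 315.254]
(array([-0.008,  0.002, -0.004]), array([ 0.    , -0.0002,  0.0005])) (array([-0.008,  0.002, -0.004]), array([0.    , 0.0051, 0.0003]))
```

View pics/s6.png

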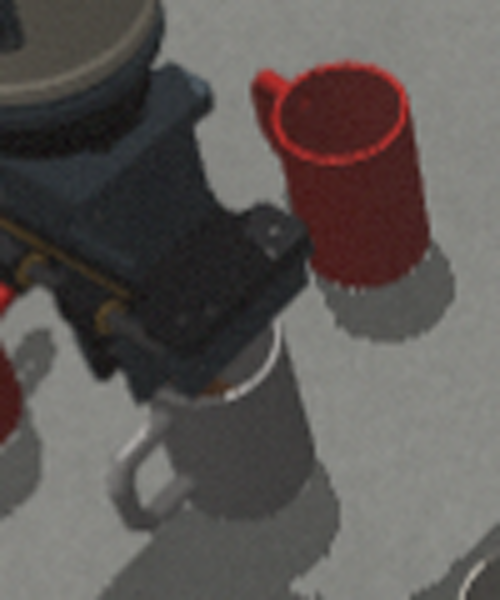

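The mug hasn't moved. I'll creep down until the floor shows in the force.

Call:
move_arm:
  turn:
    - [0,0,0]
    - [0,0,0]
    - [0,0,0]
    - [0,0,0]
  xyz:
    - [0,0.001,0]
    - [0,0.002,0]
    - [0,0.003,0]
    - [0,0.003,0]
  fingers: [0,0,0,0]

```text
t: 8.8
ee_pos: [511.8, -279.7, 134.7]
ee_rot: [-1.002, 1.431, -1.481]
force: [-0.5, -0.9, -1.0]
opening: 15.7
```

Call:
move_arm:
  turn:
    - [0,0,0]
    - [0,0,0]
    - [0,0,0]
  xyz:
    - [0,0.001,0]
    - [0,0.001,0]
    - [0,0.001,0]
  fingers: [0,0,0]

```text
t: 9.1
ee_pos: [512.0, -279.8, 133.8]
ee_rot: [-1.002, 1.431, -1.481]
force: [0.7, -0.0, -0.4]
opening: 15.6
```

Call:
move_arm:
  turn:
    - [0,0,0]
    - [0,0,0]
    - [0,0,0]
  xyz:
    - [0,0.001,0]
    - [0,0.001,0]
    - [0,0.001,0]
  fingers: [0,0,0]

```text
t: 9.4
ee_pos: [512.0, -279.8, 132.8]
ee_rot: [-1.002, 1.431, -1.481]
force: [0.4, 0.1, -0.0]
opening: 15.5
```

Call:
move_arm:
  turn:
    - [0,0,0]
    - [0,0,0]
    - [0,0,0]
  xyz:
    - [0,0.001,0]
    - [0,0.001,0]
    - [0,0.001,0]
  fingers: [0,0,0]

```text
t: 9.7
ee_pos: [512.3, -280.0, 132.1]
ee_rot: [-1.002, 1.43, -1.482]
force: [0.4, -1.0, 4.3]
opening: 15.6
```

Call:
move_arm:
  turn:
    - [0,0,0]
    - [0,0,0]
    - [0,0,0]
  xyz:
    - [0,0.001,0]
    - [0,0.001,0]
    - [0,0.001,0]
  fingers: [0,0,0]

```text
t: 10.0
ee_pos: [512.9, -280.3, 131.5]
ee_rot: [-1.001, 1.429, -1.483]
force: [2.1, -0.1, 8.6]
opening: 16.0
```

The floor is reached: Fz rises from 4 to 9 N with the foot at about z 7. I'll ease off 1 mm so it only just touches, then open the fingers.

Call:
move_arm:
  turn:
    - [0,0,0]
    - [0,0,0]
    - [0,0,0]
  xyz:
    - [0,-0.0015,0]
    - [0,-0.0015,0]
    - [0,-0.0015,0]
  fingers: [0,0,0]

```text
t: 10.3
ee_pos: [511.9, -279.7, 132.1]
ee_rot: [-1.002, 1.432, -1.481]
force: [1.4, -0.3, 1.3]
opening: 15.8
```

Call:
move_arm:
  turn:
    - [0,0,0]
    - [0,0,0]
    - [0,0,0]
    - [0,0,0]
    - [0,0,0]
  xyz:
    - [0,0,0]
    - [0,0,0]
    - [0,0,0]
    - [0,0,0]
    - [0,0,0]
  fingers: [0.2,0.22,0.25,0.28,0.3]

```text
t: 10.8
ee_pos: [512.0, -279.8, 132.3]
ee_rot: [-1.002, 1.431, -1.481]
force: [0.9, -0.5, 0.3]
opening: 27.1
```

```bash
python3 look.py 7
```

```text
10.8 [ 512.018 -279.757  132.275] 27.077630265444927 [ 0.859 -0.501  0.305]
u [ 0.367 -0.134  0.92 ] lean 23.005607765769575 foot [ 453.757 -258.495    6.75 ]
foot [184.909 215.739] [276.544 430.696]
tip [147.533 194.227] [ 89.665 323.136]
```

View pics/s7.png

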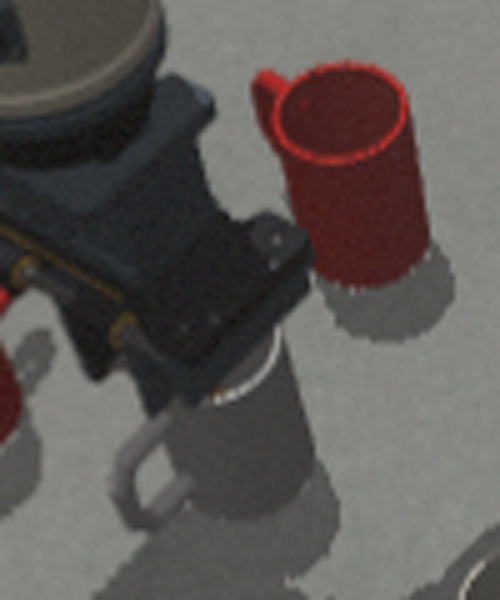

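View pics/w7.png

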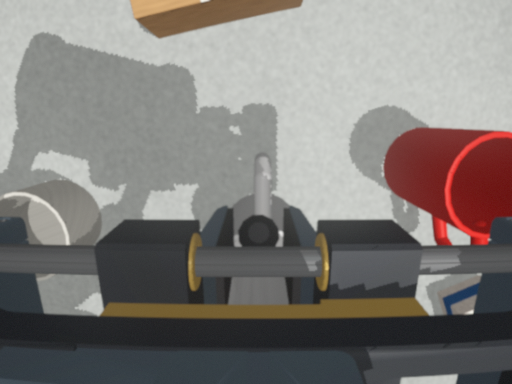

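The brush has settled between the open fingers, with its tip at (258,232) in line with the handle at (262,170). The mug is unmoved. I'll open wider and withdraw upward.

Call:
move_arm:
  turn:
    - [0,0,0]
    - [0,0,0]
    - [0,0,0]
    - [0,0,0]
    - [0,0,0]
  xyz:
    - [0,0,0]
    - [0,0,0]
    - [0,0,0]
    - [0,0,0]
    - [0,0,0]
  fingers: [0.6,0.6,0.6,0.6,0.6]

```text
t: 11.4
ee_pos: [512.0, -279.8, 132.3]
ee_rot: [-1.002, 1.431, -1.481]
force: [-0.1, 0.0, -0.7]
opening: 54.4
```

Call:
move_arm:
  turn:
    - [0,0,0]
    - [0,0,0]
    - [0,0,0]
    - [0,0,0]
    - [0,0,0]
  xyz:
    - [0,-0.02,0]
    - [0,-0.045,0]
    - [0,-0.075,0]
    - [0,-0.11,0]
    - [0,-0.15,0]
  fingers: [0.6,0.6,0.6,0.6,0.6]

```text
t: 11.9
ee_pos: [506.5, -277.7, 283.0]
ee_rot: [-1.002, 1.433, -1.48]
force: [1.4, -0.4, 0.3]
opening: 54.7
```

Call:
move_arm:
  turn:
    - [0,0,0]
    - [0,0,0]
    - [0,0,0]
    - [0,0,0]
    - [0,0,0]
  xyz:
    - [-0.04,0,0]
    - [-0.085,0,0]
    - [-0.13,0,0]
    - [-0.175,0,0]
    - [-0.22,0,0]
  fingers: [0.6,0.6,0.6,0.6,0.6]

```text
t: 12.4
ee_pos: [582.6, -69.6, 282.5]
ee_rot: [-1.002, 1.431, -1.482]
force: [0.1, -0.3, -0.3]
opening: 54.9
```

Run:
```python
from h import *
o=get_obs();print(o["t"],o["ee_pos"],o["force"])
s=camera("scene")[:,:,::-1];t=camera("top")[:,:,::-1]
a=cv2.resize(s[130:250,130:230],(400,480),interpolation=cv2.INTER_CUBIC)
b=cv2.resize(t[140:200,285:335],(400,480),interpolation=cv2.INTER_CUBIC)
cv2.imwrite("pics/f8.png",np.hstack([a,b]))
```

```text
12.4 [582.56505115 -69.55241657 282.45286887] [ 0.05448361 -0.30189914 -0.30558073]
```

View pics/f8.png

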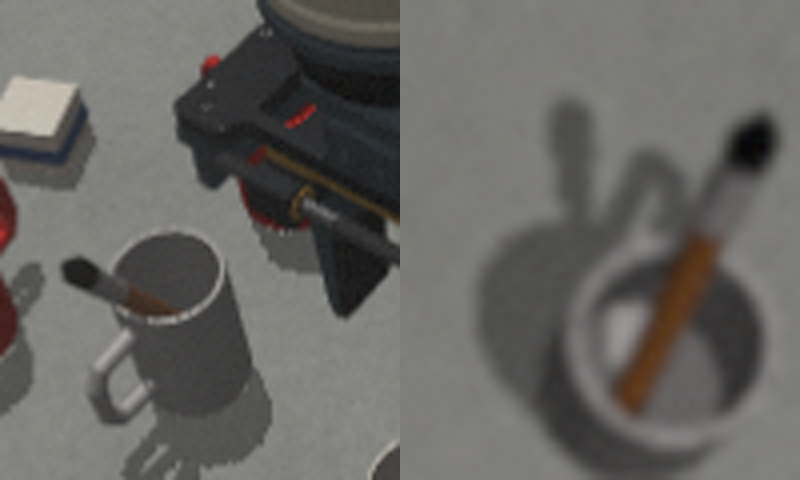

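Scene view: the brush leans over the handle-side rim, with its tip at crop (75,268) and the mug handle below at (108,375). Top view: the foot is at (630,400) and the tip at (757,135), lying over the mug handle. I'll check the slope in numbers.

Run:
```python
from h import *
np.set_printoptions(precision=1,suppress=True)
S=lambda x,y:(130+(x+.5)/4-.5,130+(y+.5)/4-.5)
T=lambda x,y:(285+(x-400+.5)/8-.5,140+(y+.5)/8-.5)
tip,e=tri(ray("scene",S(74,268)),ray("top",T(757,132)));print("tip",tip,e)
foot=plane("top",T(632,398),10)
rim=plane("top",T(666,340),110);print("foot",foot,"rim",rim)
v=tip-foot;print(np.linalg.norm(v),"az",np.degrees(np.arctan2(v[1],v[0])),"lean",np.degrees(np.arctan2(np.hypot(*v[:2]),v[2])))
```

```text
tip [ 529.5 -284.3  185.4] [0.0, 0.0]
foot [ 470.7 -266.6   10. ] rim [ 474.  -265.2  110. ]
185.84494400422497 az -16.786088824503327 lean 19.274521900161474
```

```bash
python3 -c "
from plant import *
print(get_obs()['t'],hand_in())"
```

```text
the job is handed in; nothing more can be done
12.5 None
```

The long brush is in the steel mug, handle end down, leaning on the rim on the mug's handle side. I handed it in at 12.5 s, well under the 42 s limit.

I gripped it by the ferrule and lowered it until the mug floor showed in the wrist force, which rose to about 9 N. I eased off before letting go, then moved the arm clear.

- **Slope:** the brush slopes at azimuth -17 to -18°, against about -20° for the mug handle. From the height of its tip (185 mm) it leans about 25°, which fits it resting on the rim with its foot on the mug floor.
- **Mug:** it is upright, with its rim centre at about (474,-265), the same as before within measurement error. The wrist force was back near zero with the arm withdrawn.
- **A check that disagreed:** measuring the foot directly from the top view gave a brush length of 186 mm instead of 200 mm and a lean of 19°. I put this down to the mug's near rim hiding the foot, so I relied on the tip position and the floor contact instead.

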